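# Fetch the sample carrier from the drawer and load it into the projection reader

### The arm

A 6-joint arm with a two-finger parallel gripper is mounted at the origin on the work surface. World frame = base frame: x ahead of the robot, y to its left, z up, the work surface at z = 0. Lengths are in m, angles in degrees, forces in N, time in s.
With the tool pointing down it reaches from about 0.35 to 0.875 m from the base axis. Payload 4.2 kg.
Tool frame: the origin (TCP) lies at the very end of the fingers, on their centre line; the grasp point (between the pads) lies 19 mm behind it; z points along the fingers, y is the line along which they close (so a half turn about z gives the same grasp; the last joint's range is limited). The gripper opens to 87 mm and grips with 3 to 60 N. Pads are 19 mm wide; open, the fingers measure 117 mm over their backs; the gripper's body (75 mm by 190 mm) begins 51 mm behind the grasp point.
Start: joints at [80.879, 22.042, 0.453, 0, -68.411, -14.817], TCP at [0.254, 0.571, 0.223] pointing down, gripper open.
Joint ranges: [-179.83, 179.83], [-69.29, 118.12], [-61.27, 80.66], [-181.25, 117.63], [-171.15, -9.14], [-177.46, 177.46]. Speed limits (degrees/s): [159.86, 159.86, 180, 180, 180, 180].

### API

Orientations are given as a 3x3 rotation matrix whose columns are the frame's x, y, z axes.
In Python, from station import r gives the robot as it stands.
- The arm moves only by the tool jog_arm, never from a script. Its argument "plan" is text: rows parted by semicolons, each of 7 numbers parted by spaces: the shift along the tool's x, y, z normalised to -1 to 1, where 1 is 0.025 m, then the turn, a rotation vector about the tool's x, y, z normalised to -1 to 1, where 1 is 8 degrees, then the closure, from -1 (fully open) to 1 (shut). A call has exactly 10 rows; each row shifts and turns the commanded pose from where the row before left it, along the tool's axes as they then stand; what a row does not reach is not made up. A row lasts 1/10 s, in which the tool goes at most 50 mm and 8.59 degrees, less where a joint would pass 70% of its speed; a pose out of reach is approached as far as the arm can. A call with a number of a shift or a turn outside -1 to 1 is refused whole. A call with a gripper value outside its range is refused whole. The fingers move at their own pace and stop on an object; the grip force is fixed at half the most. Time passes only in rows, so rows that do not move let the fingers close, or fill a call up. It gives the time, the measured TCP pose, the force, the opening and the grip force at its end, in the units of the state.
- r.sense(): the state, without advancing time (a new reading comes with each control period).
- r.capture(name): name is "scene" or "top"; returns (picture, depth): 384x512x3 uint8, red, green, blue; 384x512 float32, m along the optical axis (not along the pixel's ray), 0 where there is no reading.
- r.get_calibration(name): a dict with "mtx" (3x3 intrinsics, pixels), "distortion" ([k1, k2, p1, p2, k3] as OpenCV has them; the pictures are not rectified), "extrinsics" (4x4, takes a point from camera to world coordinates). Camera axes: x right, y up, looking along -z (the intrinsics and any distortion apply to the point x, -y, -z); pixel columns grow to the right and rows downward; lengths in m; the calibration is good to about 2 mm. A picture is of the moment at which its call begins. get_calibration takes no time and is no camera call.
- r.finish_job(): hands the job in; it is judged then, once.
The state is a dict: "time_s": time; "joints": joint angles; "joint_velocities": joint speeds; "effort": joint torques, N m; "tcp_pos": TCP position; "ee_rot": TCP orientation; "wrist_force": force on the tool from outside, world axes, zero at the start; "moment": the same for the moment, N m; "gripper_width": opening from 0.0 (shut) to 1.0 (fully open); "gripper_force": force on a finger pad.
Only numpy, scipy, OpenCV 4.12 (cv2) and the standard library are available. Lean on these libraries where they do the work, as an engineer would, in place of code of your own. Each camera call takes 0.05 s, during which the arm holds its last target. There are 200 camera calls.

### The job

Pull the drawer of the low bench cabinet well open by its handle, lift the long sample carrier out of its cradle, where only its middle is free to grip, and lay it flat on the cork mat without dropping it. Let go of it, take it again near one end, since the hood of the projection reader leaves no room over its middle, and slide it fully home between the guides under the hood, flat and up against the stop. Do not knock over the jar, the beaker or the wash bottle; the drawer may stay open.

Things in the scene. Friction and masses are not known exactly. Their poses are not given: they have to be found in the camera images.
- cabinet_drawer0 (a joint): slide of the cabinet's only drawer, in m: 0 shut (the start), 0.165 fully open; it opens along the cabinet's -x axis. The open tray is 228 mm wide inside, its walls stand 56 mm above its floor, the front panel 67 mm
- cabinet_drawer0_handle (a point): middle of the drawer's steel bar handle: a round horizontal bar, 11 mm thick, 120 mm long along the cabinet's y, 35 mm in front of the drawer's front (29 mm clear gap behind the bar), 62 mm above the bench, 38 mm below the cabinet's top
- cabinet: fixed low grey steel bench cabinet with one white-fronted drawer, 240 (x) x 270 (y) x 100 mm high; origin at the centre of its underside, its front faces its own -x; on the rear half of its top stand a white box (28 mm high) and a paper pad
- carrier: the sample carrier: flat aluminium frame with a long glass window, 56 (x) x 180 (y) x 14 mm thick, about 0.2 kg; flat screw heads (14 mm across, 4 mm high) on top at y = +77 and -77 mm; both ends alike. Origin at the centre of its underside, z up. At first it lies in the cradle in the shut drawer. The similar short frame on the bench (85 mm, no screws) is not wanted
- mat: fixed cork mat, 200 (x) x 240 (y) x 4 mm thick; origin at the centre of its underside
- reader: fixed projection reader: white housing with a dark screen, 260 mm wide, 290 mm high; its mouth faces its own +y. Origin on the bench below the front edge of the hood. Flat stage 40 mm above the bench, from y = +25 to -135 mm. The hood (150 mm wide) begins at y = 0: underside 80 mm, top 116 mm above the bench; a round lens under it at y = -55 mm comes down to 73 mm
- reader_home (a point): where the carrier's origin lies when it is fully home: on the stage (40 mm above the bench), midway between the guides, 10 mm inside the hood's front edge; axes as the reader's. The carrier then lies along y and 80 mm of it stick out of the hood
- jar: capped glass specimen jar, 58 mm across, 75 mm high, standing; origin at the centre of its underside
- beaker: glass beaker, 68 mm across, 85 mm high, standing; origin at the centre of its underside
- wash_bottle: white plastic bottle, 60 mm across, 165 mm high, standing; origin at the centre of its underside
- cradle_seat (a point): top centre of the pad of the black cradle in the drawer (moves with the drawer), where the carrier's origin lies at first: 8 mm above the tray floor, 64 mm behind the inner face of the drawer's front; the carrier lies along y. Walls up to 12 mm above the pad enclose both ends of the carrier; only the middle 90 mm of its long sides is free for fingers
- reader_mouth (a point): on the stage midway between the two steel guides' flared mouths, 10 mm in front of the hood's edge, axes as the reader's. The guides are 12 mm high; flared to about 70 mm apart here, they are 62 mm apart from 30 mm further in, as far as the stop, 110 mm further in (along -y)

How it is judged:
By the outcome, as a careful person would: the job done as asked, in the order asked, and still so for the second after the job is handed in, with the robot touching nothing.
It also fails if it takes over 61 s, if anything falls off the work surface, if the arm or the gripper's body presses on something with over 40 N, if the wrist force passes 120 N, or if a joint passes its speed limit or range.

## Working session

There is one attempt and no reset: what is moved stays moved. The work goes in short steps, Python scripts to look and compute and a tool call to move; the robot and the scene stay as the last step left them, time stands still between calls to the robot, and variables do not carry over. Pictures are saved under pics/ and viewed, at most 10 in all, crops included, and the job is handed in when it is done.

Besides the shell and the picture viewer there is one more tool, called in YAML: its name, and indented under it one key for each argument. jog_arm: Moves the arm, as the interface text tells. Scaled input: -1 to 1 covers 0.025 m each way for a shift and 8 degrees each way for a turn. Its arguments: {"type":"object","properties":{"plan":{"type":"string"}},"required":["plan"]}

```bash
mkdir -p pics; ls; cat > h.py <<'E'
import numpy as np, cv2
from station import r
def cap(n,tag):
    p,d=r.capture(n); cv2.imwrite(f'pics/{tag}.png',p[:,:,::-1]); np.savez(f'/tmp/{tag}.npz',p=p,d=d); return p,d
def ray(n,uv):
    c=r.get_calibration(n); K=np.array(c['mtx']);D=np.array(c['distortion']);E=np.array(c['extrinsics'])
    u=cv2.undistortPoints(np.array(uv,float).reshape(-1,1,2),K,D)[:,0]
    d=np.c_[u[:,0],-u[:,1],-np.ones(len(u))]
    return E[:3,3],d@E[:3,:3].T
def plane(n,uv,z):
    o,d=ray(n,uv); return o+d*((z-o[2])/d[:,2])[:,None]
def pts(n,d,uv):
    uv=np.array(uv); o,v=ray(n,uv); z=d[uv[:,1].astype(int),uv[:,0].astype(int)]
    return o+v*z[:,None]
E
python3 - <<'E'
from h import *
for n in('scene','top'):
    p,d=cap(n,n+'0'); c=r.get_calibration(n); print(n,np.round(c['extrinsics'],3).tolist(),np.round(c['mtx'],1).tolist(),c['distortion'],(d>0).mean())
a=[cv2.imread(f'pics/{n}0.png') for n in('scene','top')]
s=r.sense(); print(s)
E
```

```text
pics
scene [[0.545, -0.685, 0.483, 1.097], [0.838, 0.439, -0.323, -0.341], [0.009, 0.581, 0.814, 0.893], [0.0, 0.0, 0.0, 1.0]] [[392.9, 0.0, 266.7], [0.0, 392.9, 186.3], [0.0, 0.0, 1.0]] [-0.00178881  0.          0.          0.          0.        ] 0.9961700439453125
top [[0.013, 0.985, -0.17, 0.441], [-1.0, 0.016, 0.016, -0.018], [0.018, 0.17, 0.985, 1.064], [0.0, 0.0, 0.0, 1.0]] [[377.0, 0.0, 253.9], [0.0, 377.0, 188.6], [0.0, 0.0, 1.0]] [-0.00920387  0.          0.          0.          0.        ] 0.9959665934244791
{'time_s': 0.1, 'joints': array([ 8.08784992e+01,  2.20852344e+01,  3.89439222e-01, -2.29671900e-02,
       -6.84106671e+01, -1.48183806e+01]), 'joint_velocities': array([ 0.03513128, -0.06187214,  0.15754848,  0.14229512, -0.0078107 ,
        0.0701725 ]), 'effort': array([ 5.33960138e-04, -3.91686916e+01,  1.87937361e+01,  4.23193440e+00,
        1.35072196e-02, -6.88811338e-05]), 'tcp_pos': array([0.25337342, 0.57077147, 0.22159939]), 'ee_rot': array([[ 9.13911767e-01, -4.05912358e-01, -6.62577958e-04],
       [-4.05912883e-01, -9.13910050e-01, -1.77550319e-03],
       [ 1.15162033e-04,  1.89160219e-03, -9.99998204e-01]]), 'wrist_force': array([-0.90641662,  0.10269356,  1.03331235]), 'moment': array([ 0.00512156, -0.03317483, -0.00651346]), 'gripper_force': 0.0, 'gripper_width': 0.9988220669735387}
```

View pics/scene0.png

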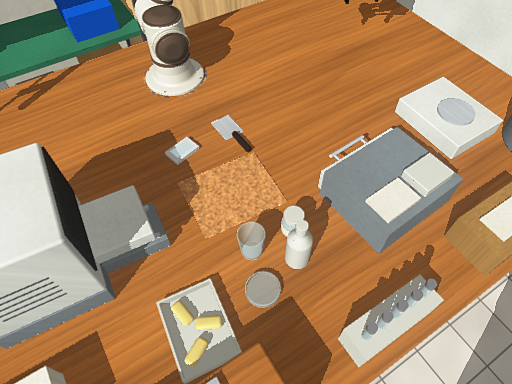

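View pics/top0.png

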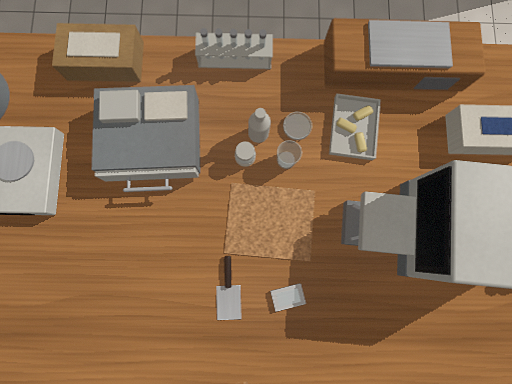

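The scene view shows the reader at the left with its hood at (120,215), the mat at (235,195), the cabinet at (390,185) with its handle at (350,148), the beaker at (250,240), the jar at (292,220) and the wash bottle at (298,245). In the top view the handle is at (148,187), the mat at (270,222), the hood at (388,222), the stage lip at (352,222), the jar at (245,153), the bottle at (260,125) and the beaker at (289,155).

```bash
python3 - <<'E'
from h import *
a=[cv2.imread(f'pics/{n}0.png') for n in('scene','top')]
f=lambda i,x,y:cv2.resize(a[i][y:y+75,x:x+100],None,fx=4,fy=4,interpolation=cv2.INTER_CUBIC)
cv2.imwrite('pics/c1.png',np.vstack([np.hstack([f(1,98,145),f(1,330,185)]),np.hstack([f(0,315,125),f(0,80,185)])]))
D={n:np.load(f'/tmp/{n}0.npz')['d'] for n in('scene','top')}
for n,L in(('top',[(147,150),(245,153),(388,222),(352,222),(270,222),(165,105)]),('scene',[(120,210),(150,240),(235,195),(370,165)])):
    print(n,np.round(pts(n,D[n],L),3).tolist())
E
```

```text
top [[0.706, 0.248, 0.102], [0.709, -0.009, 0.075], [0.525, -0.374, 0.116], [0.53, -0.303, 0.043], [0.53, -0.081, 0.005], [0.828, 0.206, 0.11]]
scene [[0.51, -0.356, 0.117], [0.603, -0.328, 0.09], [0.548, -0.077, 0.004], [0.715, 0.235, 0.102]]
```

View pics/c1.png

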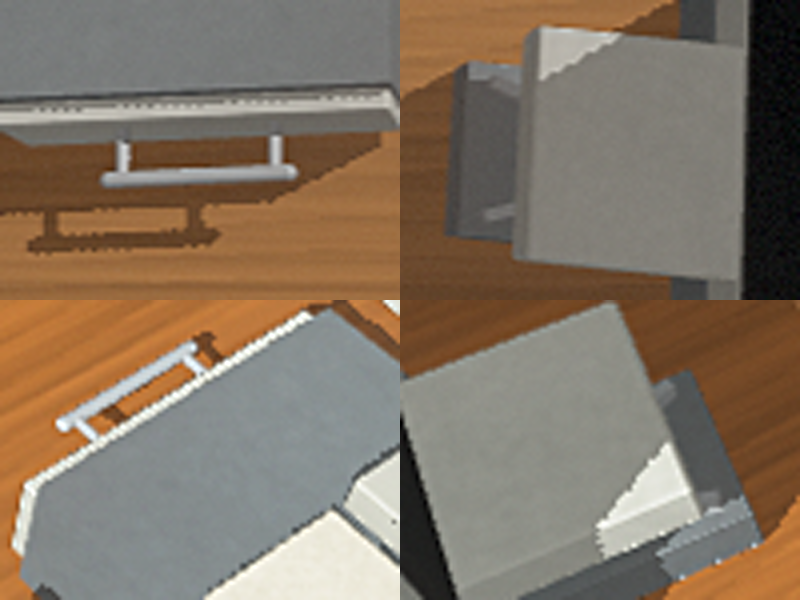

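The crop gives the handle bar ends in top at about (124,190) and (171.5,188), and in scene at about (330,156) and (362.5,136.5). The hood top's front edge in top runs from about (364.6,191.6) to (361,250), with the guide flares visible on the stage near (355,206) and (355,238).

```bash
cat >> h.py <<'E'
def hmap(n,d):
    v,u=np.mgrid[0:384,0:512]; uv=np.c_[u.ravel(),v.ravel()]
    return pts(n,d,uv).reshape(384,512,3)
def tri(a,b):
    o1,d1=ray('top',[a]);o2,d2=ray('scene',[b]); d1=d1[0];d2=d2[0]
    A=np.c_[d1,-d2]; s=np.linalg.lstsq(A,o2-o1,rcond=None)[0]
    p,q=o1+s[0]*d1,o2+s[1]*d2; return (p+q)/2,np.linalg.norm(p-q)
def rect(n,P,z,tol,box):
    m=((abs(P[...,2]-z)<tol)&(P[...,0]>box[0])&(P[...,0]<box[1])&(P[...,1]>box[2])&(P[...,1]<box[3])).astype(np.uint8)
    m=cv2.morphologyEx(m,cv2.MORPH_OPEN,np.ones((3,3)))
    c=max(cv2.findContours(m,0,2)[0],key=cv2.contourArea)[:,0]
    w=plane(n,c,z); return cv2.minAreaRect((w[:,:2]*1000).astype(np.float32)),np.median(P[m>0][:,2])
E
python3 - <<'E'
from h import *
L,R=((124,190.2),(330.1,155.9)),((171.4,188.2),(362.6,136.6))
p1,e1=tri((124,190.2),(362.6,136.6)); p2,e2=tri((171.4,188.2),(330.1,155.9))
print('handle',p1,e1,p2,e2,np.linalg.norm(p1-p2),(p1+p2)/2,np.degrees(np.arctan2(*(p1-p2)[:2])))
for n in('top','scene'):
    d=np.load(f'/tmp/{n}0.npz')['d']; P=hmap(n,d)
    print(n)
    for k,z,t,b in(('cab',.1,.006,(.6,.95,.05,.45)),('hood',.116,.006,(.4,.65,-.5,-.3)),('stage',.04,.005,(.4,.65,-.37,-.2)),('jar',.075,.006,(.6,.8,-.05,.05)),('frame',.014,.006,(.2,.45,-.25,0)),('mat',.004,.0035,(.35,.7,-.25,.07))):
        try: print(k,rect(n,P,z,t,b))
        except Exception as e: print(k,e)
    p=np.load(f'/tmp/{n}0.npz')['p']; hsv=cv2.cvtColor(p,cv2.COLOR_RGB2HSV)
for n in('top','scene'):
    z=np.load(f'/tmp/{n}0.npz'); P=hmap(n,z['d']); q=P[(P[...,2]>.03)&(P[...,0]>.6)&(P[...,0]<.85)&(P[...,1]>-.17)&(P[...,1]<.05)]
    lab=np.round(q[:,:2]/.02).astype(int); u,c=np.unique(lab,axis=0,return_counts=True)
    print(n,[(*(a*.02).round(2),int(k),round(float(q[(lab==a).all(1),2].max()),3)) for a,k in zip(u,c) if k>15])
E
```

```text
handle [0.60510821 0.31547863 0.06106745] 0.002342007048634429 [0.61263297 0.18921562 0.06369008] 0.004269525519709298 0.1265142118204849 [0.60887059 0.25234713 0.06237876] -3.410557777501844
top
cab (((771.6867065429688, 261.98779296875), (227.29598999023438, 269.006103515625), 3.468043088912964), np.float64(0.10035467236803264))
hood (((523.4364013671875, -375.81854248046875), (137.83836364746094, 149.31056213378906), 85.13467407226562), np.float64(0.11577027158751291))
stage (((529.044189453125, -302.0182189941406), (38.995635986328125, 117.5301513671875), 85.39063262939453), np.float64(0.03970582176236259))
jar (((716.38427734375, -5.73603630065918), (47.569217681884766, 48.755165100097656), 1.053499698638916), np.float64(0.07488340883895694))
frame (((327.1827392578125, -129.10792541503906), (56.381160736083984, 84.85393524169922), 14.23068618774414), np.float64(0.014243561464450272))
mat (((532.9370727539062, -78.80270385742188), (242.93106079101562, 200.9937744140625), 85.29472351074219), np.float64(0.00397659372930792))
scene
cab (((772.0606079101562, 260.8250427246094), (227
[... 2680 characters left out ...]
79), (np.float64(0.72), np.float64(0.02), 21, 0.078), (np.float64(0.74), np.float64(-0.14), 96, 0.086), (np.float64(0.74), np.float64(-0.12), 62, 0.088), (np.float64(0.74), np.float64(-0.02), 60, 0.079), (np.float64(0.74), np.float64(0.0), 28, 0.078), (np.float64(0.78), np.float64(-0.08), 48, 0.108), (np.float64(0.78), np.float64(-0.06), 99, 0.167), (np.float64(0.78), np.float64(-0.04), 41, 0.167), (np.float64(0.8), np.float64(-0.08), 83, 0.108), (np.float64(0.8), np.float64(-0.06), 208, 0.167), (np.float64(0.8), np.float64(-0.04), 118, 0.169), (np.float64(0.8), np.float64(-0.02), 28, 0.123), (np.float64(0.82), np.float64(-0.06), 140, 0.116), (np.float64(0.82), np.float64(-0.04), 119, 0.12)]
```

jog_arm:
  plan: "0 0 0.35 0 0 0.98 0.45;0 0 0.35 0 0 0.98 0.45;0 0 0.35 0 0 0.98 0.45;0 0 0.35 0 0 0.98 0.45;0 0 0.35 0 0 0.98 0.45;0 0 0.35 0 0 0.98 0.45;0 0 0.35 0 0 0.98 0.45;0 0 0.35 0 0 0.97 0.45;0.97 -0.96 0 0 0 0 0.45;0.97 -0.96 0 0 0 0 0.45"

```text
time_s: 1.1
tcp_pos: [0.3041, 0.5251, 0.1513]
ee_rot: [[0.062, -0.998, -0.001], [-0.998, -0.062, -0.002], [0.002, 0.001, -1.0]]
wrist_force: [1.2, -0.2, 0.6]
gripper_width: 0.289
gripper_force: 0.0
```

jog_arm:
  plan: "0.97 -0.96 0 0 0 0 0.45;0.97 -0.96 0 0 0 0 0.45;0.97 -0.96 0 0 0 0 0.45;0.97 -0.96 0 0 0 0 0.45;0.97 -0.96 0 0 0 0 0.45;0.97 -0.96 0 0 0 0 0.45;0.97 -0.96 0 0 0 0 0.45;0.97 -0.96 0 0 0 0 0.45;0.97 -0.96 0 0 0 0 0.45;0.97 -0.96 0 0 0 0 0.45"

```text
time_s: 2.1
tcp_pos: [0.559, 0.2967, 0.152]
ee_rot: [[0.06, -0.998, -0.001], [-0.998, -0.06, -0.001], [0.001, 0.001, -1.0]]
wrist_force: [-0.2, 0.6, -0.0]
gripper_width: 0.27
gripper_force: 0.0
```

```bash
cat >> h.py <<'E'
def togo(pos,head):
    "units of shift (in the present tool axes and after the turn) and of turn to a down-pointing pose with tool x at heading head"
    from scipy.spatial.transform import Rotation as Ro
    s=r.sense(); R=s['ee_rot']; a=np.radians(head)
    T=np.array([[np.cos(a),np.sin(a),0],[np.sin(a),-np.cos(a),0],[0,0,-1]])
    dv=np.array(pos)-s['tcp_pos']; w=Ro.from_matrix(R.T@T).as_rotvec(degrees=True)/8
    print('t',s['time_s'],'tcp',s['tcp_pos'].round(4),'F',s['wrist_force'].round(1),'w',round(s['gripper_width'],3),'head',np.degrees(np.arctan2(R[1,0],R[0,0])).round(2))
    print('shift now',(R.T@dv/.025).round(2),'after turn',(T.T@dv/.025).round(2),'turn',w.round(2))
E
python3 - <<'E'
from h import *
togo((.609,.2523,.046),-86.55)
E
```

```text
t 2.1 tcp [0.559  0.2967 0.152 ] F [-0.2  0.6 -0. ] w 0.27 head -86.58
shift now [ 1.89 -1.89  4.24] after turn [ 1.89 -1.89  4.24] turn [ 0.01 -0.   -0.  ]
```

jog_arm:
  plan: "0.95 -0.95 0 0 0 0 0.45;0.9 -0.9 0 0 0 0 0.45;0 0 0 0 0 0 0.45;0 0 0.7 0 0 0 0.45;0 0 0.7 0 0 0 0.45;0 0 0.7 0 0 0 0.45;0 0 0.7 0 0 0 0.45;0 0 0.7 0 0 0 0.45;0 0 0.7 0 0 0 0.45;0 0 0 0 0 0 0.45"

```text
time_s: 3.1
tcp_pos: [0.6048, 0.2538, 0.0443]
ee_rot: [[0.06, -0.998, -0.006], [-0.998, -0.06, -0.003], [0.003, 0.006, -1.0]]
wrist_force: [0.2, -0.7, 0.1]
gripper_width: 0.276
gripper_force: 0.0
```

jog_arm:
  plan: "0 0 0 0 0 0 1;0 0 0 0 0 0 1;0 0 0 0 0 0 1;0 0 0 0 0 0 1;0 0 0 0 0 0 1;0 0 0 0 0 0 1;0 0.2 0 0 0 0 1;0 0.4 0 0 0 0 1;0 0.4 0 0 0 0 1;0 0.4 0 0 0 0 1"

```text
time_s: 4.1
tcp_pos: [0.5728, 0.2531, 0.0488]
ee_rot: [[0.06, -0.998, 0.003], [-0.998, -0.06, 0.002], [-0.001, -0.003, -1.0]]
wrist_force: [1.0, 1.0, 7.2]
gripper_width: 0.114
gripper_force: 30.0
```

jog_arm:
  plan: "0 0.55 0 0 0 0 1;0 0.6 0 0 0 0 1;0 0.6 0 0 0 0 1;0 0.6 0 0 0 0 1;0 0.6 0 0 0 0 1;0 0.6 0 0 0 0 1;0 0.5 0 0 0 0 1;0 0.4 0 0 0 0 1;0 0.2 0 0 0 0 1;0 0 0 0 0 0 1"

```text
time_s: 5.1
tcp_pos: [0.4558, 0.246, 0.0487]
ee_rot: [[0.061, -0.998, 0.001], [-0.998, -0.061, 0.001], [-0.001, -0.001, -1.0]]
wrist_force: [-1.1, 2.0, 7.7]
gripper_width: 0.113
gripper_force: 30.0
```

```bash
python3 - <<'E'
from h import *
togo((.444,.2424,.046),-86.55)
p,d=cap('top','top1'); p,d=cap('scene','scene1')
a=[cv2.imread(f'pics/{n}1.png') for n in('scene','top')]
f=lambda i,x,y:cv2.resize(a[i][y:y+150,x:x+200],None,fx=2,fy=2,interpolation=cv2.INTER_CUBIC)
cv2.imwrite('pics/c2.png',np.hstack([f(1,50,120),f(0,250,60)]))
E
```

```text
t 5.1 tcp [0.4558 0.246  0.0487] F [-1.1  2.   7.7] w 0.113 head -86.52
shift now [0.12 0.48 0.11] after turn [0.12 0.48 0.11] turn [-0.01  0.01  0.  ]
```

View pics/c2.png

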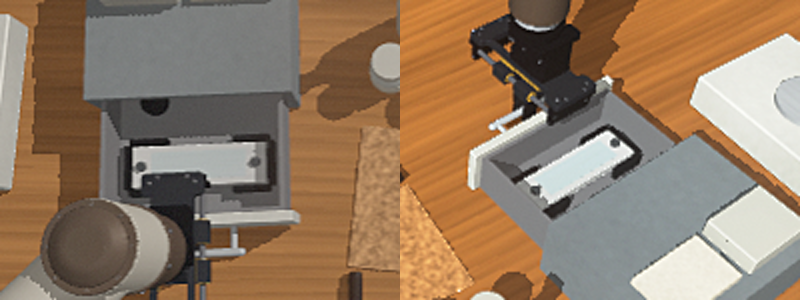

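The drawer is about 150 mm open. In the crop, the top view shows the carrier at (200,165) with screws at (139,167) and (255,161), and the gripper on the bar at (180,215); the scene view shows the carrier at (590,165).

jog_arm:
  plan: "0 0.2 0 0 0 0 1;0 0.2 0 0 0 0 1;0 0 0 0 0 0 1;0 0 0 0 0 0 0.45;0 0 0 0 0 0 0.45;0 0 0 0 0 0 0.45;0 0 -0.6 0 0 0 0.45;0 0 -1 0 0 0 0.45;0 0 -1 0 0 0 0.45;0 0 -1 0 0 0 0.45"

```text
time_s: 6.2
tcp_pos: [0.4456, 0.2441, 0.1376]
ee_rot: [[0.059, -0.998, -0.002], [-0.998, -0.059, -0.002], [0.002, 0.002, -1.0]]
wrist_force: [0.4, -0.2, 0.2]
gripper_width: 0.276
gripper_force: 0.0
```

jog_arm:
  plan: "0 0 -1 0 0 0 0;1 0 -0.6 0 0 0 -0.75;1 0 0 0 0 0 -0.75;1 0 0 0 0 0 -0.75;1 0 0 0 0 0 -0.75;1 0 0 0 0 0 -0.75;1 0 0 0 0 0 -0.75;0 0 0 0 0 0 -0.75;0 0 0 0 0 0 -0.75;0 0 0 0 0 0 -0.75"

```text
time_s: 7.2
tcp_pos: [0.4552, 0.0956, 0.1773]
ee_rot: [[0.06, -0.998, -0.001], [-0.998, -0.06, -0.0], [0.0, 0.001, -1.0]]
wrist_force: [-0.6, 0.1, 0.1]
gripper_width: 0.873
gripper_force: 0.0
```

```bash
python3 - <<'E'
from h import *
togo((.5,.2424,.17),-86.55)
for n in('top','scene'):
    p,d=cap(n,n+'2')
a=[cv2.imread(f'pics/{n}2.png') for n in('scene','top')]
f=lambda i,x,y:cv2.resize(a[i][y:y+100,x:x+133],None,fx=3,fy=3,interpolation=cv2.INTER_CUBIC)
cv2.imwrite('pics/c3.png',np.hstack([f(1,85,155),f(0,275,95)]))
E
```

```text
t 7.2 tcp [0.4552 0.0956 0.1773] F [-0.6  0.1  0.1] w 0.873 head -86.56
shift now [-5.75 -2.14  0.29] after turn [-5.75 -2.14  0.29] turn [ 0. -0. -0.]
```

View pics/c3.png

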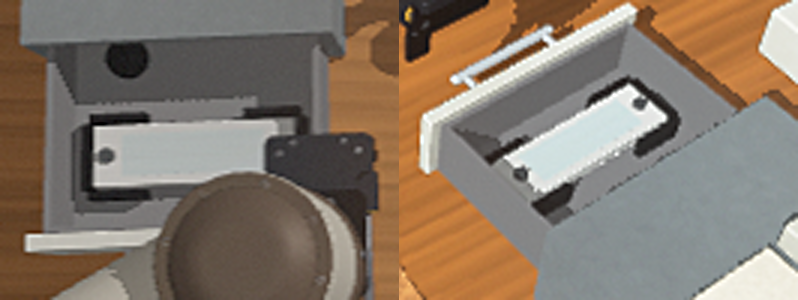

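The crop shows the drawer fully out with the carrier in its cradle. In the scene view the screws are at (315.3,152.3) and (355,129); in the top view the left screw is at (119.7,206.7), and the right one is hidden by the arm.

```bash
python3 - <<'E'
from h import *
p1,e=tri((119.7,206.7),(355,129)); print('screw+y',p1,e)
a,e1=tri((119.25,203.25),(355.75,130.75)); b,e2=tri((177.25,200.25),(318.25,154.75)); print('older',a,e1,b,e2,(a+b)/2,np.linalg.norm(a-b))
z=np.mean([p1[2]]); P=plane('scene',[(315.3,152.3),(355,129)],z); print('scene screws',P,P.mean(0),np.linalg.norm(P[0]-P[1]))
for n in('scene','top'):
    d=np.load(f'/tmp/{n}2.npz')['d']; H=hmap(n,d)
    q=[(320,142),(330,138),(345,131)] if n=='scene' else [(125,205),(135,205),(145,206)]
    print(n,pts(n,d,q).round(4).tolist())
    try:
        zz=np.median(pts(n,d,q)[:,2]); print(rect(n,H,zz,.005,(.4,.62,.12,.36)))
    except Exception as x: print(x)
    print('tray floor',pts(n,d,[(375,145),(360,150)] if n=='scene' else [(140,187),(170,183)]).round(3).tolist())
E
```

```text
screw+y [0.56179912 0.32800963 0.04727914] 0.0014827361271693023
older [0.56970582 0.32723387 0.04821806] 0.0036073777720398844 [0.58217046 0.17456833 0.0476484 ] 0.003213435082905586 [0.57593814 0.2509011  0.04793323] 0.15317460408145386
scene screws [[0.5708187  0.17484077 0.04727914]
 [0.56200381 0.32880373 0.04727914]] [0.56641126 0.25182225 0.04727914] 0.1542150917794145
scene [[0.5456, 0.2113, 0.045], [0.549, 0.2454, 0.0451], [0.552, 0.2989, 0.0468]]
(((564.4833374023438, 253.7806396484375), (69.0555191040039, 192.2088165283203), 3.3765413761138916), np.float64(0.04451504094270009))
tray floor [[0.67, 0.293, 0.101], [0.661, 0.248, 0.1]]
top [[0.5668, 0.3149, 0.0426], [0.5668, 0.2867, 0.0464], [0.5646, 0.26, 0.045]]
(((566.6952514648438, 250.25631713867188), (56.23332595825195, 175.67295837402344), 3.5550730228424072), np.float64(0.044359259092880854))
tray floor [[0.621, 0.283, 0.022], [0.633, 0.201, 0.021]]
```

```bash
python3 - <<'E'
from h import *
togo((.5663,.2515,.034),-86.57)
E
```

```text
t 7.3 tcp [0.4553 0.0958 0.1774] F [-0.  -0.  -0.4] w 0.875 head -86.52
shift now [-5.95 -4.81  5.73] after turn [-5.95 -4.81  5.73] turn [ 0.   -0.    0.01]
```

jog_arm:
  plan: "-0.9 -0.7 0 0 0 0 -0.75;-1 -0.8 0 0 0 0 -0.75;-1 -0.8 0 0 0 0 -0.75;-1 -0.8 0 0 0 0 -0.75;-1 -0.85 0.3 0 0 0 -0.75;-1 -0.8 0.4 0 0 0 -0.75;-0.05 -0.05 0.7 0 0 0 -0.75;0 0 0.7 0 0 0 -0.75;0 0 0.6 0 0 0 -0.75;0 0 0 0 0 0 -0.75"

```text
time_s: 8.3
tcp_pos: [0.5645, 0.2507, 0.1071]
ee_rot: [[0.06, -0.998, -0.005], [-0.998, -0.06, -0.003], [0.003, 0.005, -1.0]]
wrist_force: [-0.5, 0.6, -0.4]
gripper_width: 0.872
gripper_force: 0.0
```

```bash
python3 - <<'E'
from h import *
togo((.5663,.2515,.034),-86.57)
E
```

```text
t 8.3 tcp [0.5645 0.2507 0.1071] F [-0.5  0.6 -0.4] w 0.872 head -86.54
shift now [-0.03 -0.09  2.92] after turn [-0.03 -0.07  2.93] turn [ 0.04 -0.02  0.  ]
```

jog_arm:
  plan: "0 0 0.5 0 0 0 -0.75;0 0 0.5 0 0 0 -0.75;0 0 0.5 0 0 0 -0.75;0 0 0.5 0 0 0 -0.75;0 0 0.4 0 0 0 -0.75;0 0 0.35 0 0 0 -0.75;0 0 0.1 0 0 0 -0.75;0 0 0 0 0 0 1;0 0 0 0 0 0 1;0 0 0 0 0 0 1"

```text
time_s: 9.3
tcp_pos: [0.5666, 0.2511, 0.0395]
ee_rot: [[0.06, -0.998, 0.001], [-0.998, -0.06, 0.001], [-0.001, -0.001, -1.0]]
wrist_force: [-0.5, -0.2, 0.0]
gripper_width: 0.684
gripper_force: 0.0
```

jog_arm:
  plan: "0 0 0 0 0 0 1;0 0 0 0 0 0 1;0 0 0 0 0 0 1;0 0 0 0 0 0 1;0 0 0 0 0 0 1;0 0 -0.1 0 0 0 1;0 0 -0.3 0 0 0 1;0 0 -0.3 0 0 0 1;0 0 -0.3 0 0 0 1;0 0 0 0 0 0 1"

```text
time_s: 10.3
tcp_pos: [0.5671, 0.2514, 0.0654]
ee_rot: [[0.06, -0.998, 0.002], [-0.998, -0.06, 0.002], [-0.001, -0.003, -1.0]]
wrist_force: [0.1, 0.0, -0.9]
gripper_width: 0.632
gripper_force: 30.0
```

jog_arm:
  plan: "0 0 -0.4 0 0 0 1;0 0 -0.5 0 0 0 1;0 0 -0.5 0 0 0 1;0 0 -0.5 0 0 0 1;0 0 -0.5 0 0 0 1;0 0 -0.5 0 0 0 1;0 0 -0.5 0 0 0 1;0 0 -0.4 0 0 0 1;0 0 -0.2 0 0 0 1;0 0 0 0 0 0 1"

```text
time_s: 11.3
tcp_pos: [0.5665, 0.251, 0.1647]
ee_rot: [[0.06, -0.998, 0.001], [-0.998, -0.06, 0.001], [-0.001, -0.001, -1.0]]
wrist_force: [0.8, 0.3, -1.5]
gripper_width: 0.638
gripper_force: 30.0
```

```bash
python3 - <<'E'
from h import *
togo((.532,-.079,.1),-94.9)
p,d=cap('scene','scene3')
cv2.imwrite('pics/c4.png',cv2.resize(p[60:260,180:446,::-1],None,fx=2,fy=2))
E
```

```text
t 11.3 tcp [0.5665 0.251  0.1647] F [ 0.8  0.3 -1.5] w 0.638 head -86.58
shift now [13.1   2.17  2.57] after turn [13.27  0.25  2.59] turn [-0.01  0.01  1.04]
```

View pics/c4.png

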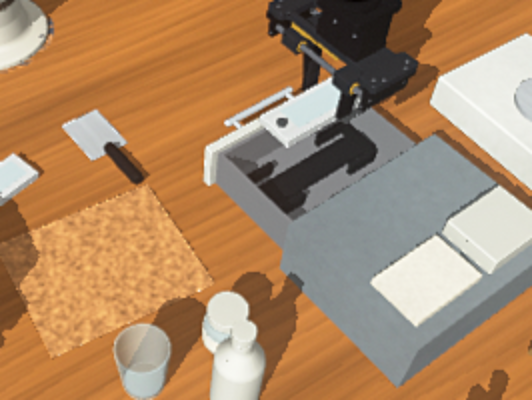

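The carrier hangs level in the fingers at about (320,105) in the crop, above the now empty cradle at (320,165).

jog_arm:
  plan: "0 0 0 0 0 0.3 1;0.3 0 0 0 0 0.4 1;0.6 0 0 0 0 0.34 1;0.8 0.05 0 0 0 0 1;0.8 0.05 0 0 0 0 1;0.8 0.05 0 0 0 0 1;0.8 0.05 0 0 0 0 1;0.8 0.05 0 0 0 0 1;0.8 0 0 0 0 0 1;0.8 0 0 0 0 0 1"

```text
time_s: 12.35
tcp_pos: [0.5473, 0.0875, 0.164]
ee_rot: [[-0.086, -0.996, 0.0], [-0.996, 0.086, 0.0], [-0.0, -0.0, -1.0]]
wrist_force: [-0.7, 0.6, -1.9]
gripper_width: 0.635
gripper_force: 30.0
```

jog_arm:
  plan: "0.8 0 0 0 0 0 1;0.8 0 0 0 0 0 1;0.8 0 0 0 0 0 1;0.8 0 0 0 0 0 1;0.8 0 0.2 0 0 0 1;0.8 0 0.4 0 0 0 1;0.7 0 0.5 0 0 0 1;0.6 0 0.5 0 0 0 1;0.3 0 0.5 0 0 0 1;0.1 0 0.4 0 0 0 1"

```text
time_s: 13.35
tcp_pos: [0.5333, -0.0735, 0.1002]
ee_rot: [[-0.087, -0.996, -0.001], [-0.996, 0.087, -0.0], [0.0, 0.001, -1.0]]
wrist_force: [0.6, 1.2, -2.2]
gripper_width: 0.637
gripper_force: 30.0
```

```bash
python3 - <<'E'
from h import *
togo((.532,-.079,.025),-94.9)
E
```

```text
t 13.35 tcp [ 0.5333 -0.0735  0.1002] F [ 0.6  1.2 -2.2] w 0.637 head -94.97
shift now [0.22 0.03 3.01] after turn [0.22 0.03 3.01] turn [ 0.01 -0.   -0.01]
```

jog_arm:
  plan: "0.1 0 0.5 0 0 0 1;0.05 0 0.6 0 0 0 1;0 0 0.6 0 0 0 1;0 0 0.5 0 0 0 1;0 0 0.4 0 0 0 1;0 0 0.25 0 0 0 1;0 0 0.15 0 0 0 1;0 0 0.05 0 0 0 1;0 0 0 0 0 0 1;0 0 0 0 0 0 1"

```text
time_s: 14.35
tcp_pos: [0.5338, -0.0762, 0.0256]
ee_rot: [[-0.085, -0.996, 0.001], [-0.996, 0.085, 0.0], [-0.0, -0.001, -1.0]]
wrist_force: [-0.7, -0.3, -1.2]
gripper_width: 0.634
gripper_force: 30.0
```

jog_arm:
  plan: "0 0 0.08 0 0 0 1;0 0 0.08 0 0 0 1;0 0 0.06 0 0 0 1;0 0 0.04 0 0 0 1;0 0 0 0 0 0 1;0 0 0 0 0 0 1;0 0 0 0 0 0 1;0 0 0 0 0 0 1;0 0 0 0 0 0 1;0 0 0 0 0 0 1"

```text
time_s: 15.35
tcp_pos: [0.5335, -0.0762, 0.0186]
ee_rot: [[-0.085, -0.996, 0.0], [-0.996, 0.085, 0.0], [-0.0, -0.0, -1.0]]
wrist_force: [-0.3, -0.3, -2.5]
gripper_width: 0.635
gripper_force: 30.0
```

jog_arm:
  plan: "0 0 0.04 0 0 0 1;0 0 0.04 0 0 0 1;0 0 0.04 0 0 0 1;0 0 0.04 0 0 0 1;0 0 0 0 0 0 1;0 0 0 0 0 0 1;0 0 0 0 0 0 1;0 0 0 0 0 0 1;0 0 0 0 0 0 1;0 0 0 0 0 0 1"

```text
time_s: 16.35
tcp_pos: [0.5335, -0.0763, 0.0146]
ee_rot: [[-0.085, -0.996, 0.0], [-0.996, 0.085, 0.0], [-0.0, -0.0, -1.0]]
wrist_force: [-0.4, -0.2, -2.1]
gripper_width: 0.637
gripper_force: 30.0
```

jog_arm:
  plan: "0 0 0.04 0 0 0 1;0 0 0 0 0 0 1;0 0 0 0 0 0 1;0 0 0.04 0 0 0 1;0 0 0 0 0 0 1;0 0 0 0 0 0 1;0 0 0 0 0 0 1;0 0 0 0 0 0 1;0 0 0 0 0 0 1;0 0 0 0 0 0 1"

```text
time_s: 17.35
tcp_pos: [0.5334, -0.0763, 0.0134]
ee_rot: [[-0.085, -0.996, 0.0], [-0.996, 0.085, -0.0], [0.0, -0.0, -1.0]]
wrist_force: [-3.3, 1.4, 5.7]
gripper_width: 0.635
gripper_force: 30.0
```

jog_arm:
  plan: "0 0 0 0 0 0 -0.75;0 0 0 0 0 0 -0.75;0 0 0 0 0 0 -0.75;0 0 0 0 0 0 -0.75;0 0 -0.5 0 0 0 -0.75;0 0 -0.8 0 0 0 -0.75;-0.6 0 -0.8 0 0 0 -0.75;-1 0 0 0 0 0 -0.75;-1 0 0 0 0 0 -0.75;0 0 0 0 0 0 -0.75"

```text
time_s: 18.35
tcp_pos: [0.54, -0.0094, 0.0664]
ee_rot: [[-0.082, -0.997, 0.003], [-0.997, 0.082, 0.001], [-0.001, -0.003, -1.0]]
wrist_force: [0.1, -0.6, -0.5]
gripper_width: 0.874
gripper_force: 0.0
```

```bash
python3 - <<'E'
from h import *
togo((.532,-.079,.025),-94.9)
for n in('top','scene'):
    p,d=cap(n,n+'4')
    P=hmap(n,d)
    try: print(n,rect(n,P,.018,.005,(.46,.62,-.2,.04)))
    except Exception as e: print(e)
a=[cv2.imread(f'pics/{n}4.png') for n in('scene','top')]
f=lambda i,x,y:cv2.resize(a[i][y:y+100,x:x+133],None,fx=3,fy=3,interpolation=cv2.INTER_CUBIC)
cv2.imwrite('pics/c5.png',np.hstack([f(1,210,165),f(0,150,150)]))
E
```

```text
t 18.35 tcp [ 0.54   -0.0094  0.0664] F [ 0.1 -0.6 -0.5] w 0.874 head -94.71
shift now [2.8  0.09 1.65] after turn [2.8  0.08 1.66] turn [-0.02  0.01  0.02]
top (((530.9749145507812, -105.44651794433594), (120.70061492919922, 55.90944290161133), 85.1147232055664), np.float64(0.018420925069960847))
scene (((534.704833984375, -77.84602355957031), (179.5598907470703, 58.81543731689453), 85.0408935546875), np.float64(0.018279588384170098))
```

View pics/c5.png

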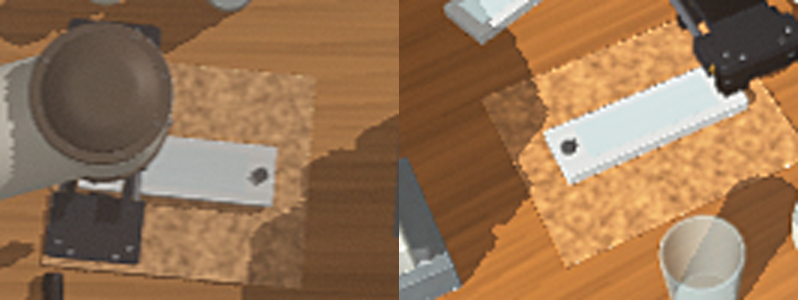

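The carrier lies flat on the mat. Its free screw is at (296,223) in top and (206.5,198.5) in scene, and its centre comes out at (0.534,-0.077), aligned with the reader.

jog_arm:
  plan: "0 0 0.3 0 0 0 -0.75;0.08 0 0.5 0 0 0 -0.75;0.03 0 0.5 0 0 0 -0.75;0 0 0.4 0 0 0 -0.75;0 0 0.3 0 0 0 -0.75;0 0 0.15 0 0 0 -0.75;0 0 0.05 0 0 0 -0.75;0 0 0 0 0 0 -0.75;0 0 0 0 0 0 -0.75;0 0 0 0 0 0 -0.75"

```text
time_s: 19.45
tcp_pos: [0.5391, -0.0141, 0.0105]
ee_rot: [[-0.085, -0.996, 0.001], [-0.996, 0.085, 0.0], [-0.0, -0.001, -1.0]]
wrist_force: [-0.1, 0.7, 0.7]
gripper_width: 0.873
gripper_force: 0.0
```

```bash
python3 - <<'E'
from h import *
togo((.5393,-.0122,.0075),-94.95)
E
```

```text
t 19.45 tcp [ 0.5391 -0.0141  0.0105] F [-0.1  0.7  0.7] w 0.873 head -94.89
shift now [-0.08 -0.    0.12] after turn [-0.08 -0.    0.12] turn [-0.01  0.    0.01]
```

jog_arm:
  plan: "-0.08 0 0.06 0 0 0 -0.75;0 0 0.05 0 0 0 -0.75;0 0 0 0 0 0 -0.75;0 0 0 0 0 0 1;0 0 0 0 0 0 1;0 0 0 0 0 0 1;0 0 0 0 0 0 1;0 0 0 0 0 0 1;0 0 0 0 0 0 1;0 0 0 0 0 0 1"

```text
time_s: 20.45
tcp_pos: [0.5389, -0.0122, 0.0073]
ee_rot: [[-0.085, -0.996, 0.0], [-0.996, 0.085, 0.0], [-0.0, -0.0, -1.0]]
wrist_force: [0.0, -0.7, -0.0]
gripper_width: 0.641
gripper_force: 30.0
```

jog_arm:
  plan: "0 0 -0.1 0 0 0 1;0 0 -0.2 0 0 0 1;0 0 -0.3 0 0 0 1;0 0 -0.3 0 0 0 1;0 0 -0.3 0 0 0 1;0 0 -0.3 0 0 0 1;0 0 -0.2 0 0 0 1;0 0 -0.1 0 0 0 1;0 0 0 0 0 0 1;0 0 0 0 0 0 1"

```text
time_s: 21.45
tcp_pos: [0.5387, -0.0123, 0.0521]
ee_rot: [[-0.086, -0.996, -0.0], [-0.996, 0.086, -0.0], [0.0, 0.0, -1.0]]
wrist_force: [-0.0, 0.9, -1.9]
gripper_width: 0.643
gripper_force: 30.0
```

```bash
python3 - <<'E'
from h import *
togo((.5393,-.0122,.052),-94.95)
s=r.sense(); print('M',s['moment'])
for n in('top','scene'):
    p,d=cap(n,n+'5')
    P=hmap(n,d); c=np.array([.5338,-.077]); y=np.array([.086,.9963]); x=np.array([.9963,-.086])
    X=(P[...,:2]-c)@x; Y=(P[...,:2]-c)@y; m=(abs(X)<.02)&(Y>-.13)&(Y<.05)&(P[...,2]>.03)&(P[...,2]<.085)
    b=np.round(Y[m]/.015)
    print(n,[(round(k*.015,3),int((b==k).sum()),round(float(np.median(P[...,2][m][b==k])),4)) for k in np.unique(b)])
E
```

```text
t 21.45 tcp [ 0.5387 -0.0123  0.0521] F [-0.   0.9 -1.9] w 0.643 head -94.91
shift now [-0.01 -0.02  0.  ] after turn [-0.01 -0.02  0.  ] turn [ 0.   -0.    0.01]
M [ 0.20781942 -0.0671575   0.01980322]
top [(np.float64(-0.09), 38, 0.0613), (np.float64(-0.075), 80, 0.0627), (np.float64(-0.06), 87, 0.0622), (np.float64(-0.045), 81, 0.0623), (np.float64(-0.03), 84, 0.0622), (np.float64(-0.015), 85, 0.0628), (np.float64(0.0), 83, 0.0628), (np.float64(0.015), 66, 0.0626), (np.float64(0.03), 12, 0.0622)]
scene [(np.float64(-0.09), 42, 0.0604), (np.float64(-0.075), 76, 0.0619), (np.float64(-0.06), 73, 0.0617), (np.float64(-0.045), 74, 0.062), (np.float64(-0.03), 68, 0.0621), (np.float64(-0.015), 68, 0.0625), (np.float64(-0.0), 74, 0.0626), (np.float64(0.015), 72, 0.0629), (np.float64(0.03), 68, 0.063), (np.float64(0.045), 49, 0.0633)]
```

```bash
python3 - <<'E'
from h import *
o=np.array([.530,-.3075]); t=np.radians(-4.9); x=np.array([np.cos(t),np.sin(t)]); y=np.array([-np.sin(t),np.cos(t)])
for n in('top','scene'):
    d=np.load(f'/tmp/{n}5.npz')['d']; P=hmap(n,d); X=(P[...,:2]-o)@x; Y=(P[...,:2]-o)@y
    for nm,lo,hi,yl,yh in(('guide',.046,.058,-.005,.03),('stage',.034,.044,.005,.04),('hood',.108,.122,-.12,.02)):
        m=(P[...,2]>lo)&(P[...,2]<hi)&(Y>yl)&(Y<yh)&(abs(X)<.1)
        if nm=='guide':
            for s in(-1,1):
                k=m&(X*s>0)
                if k.any(): print(n,nm,s,k.sum(),'X',X[k].min().round(4),np.median(X[k]).round(4),X[k].max().round(4),'Y',Y[k].min().round(4),Y[k].max().round(4))
        else:
            print(n,nm,m.sum(),'X',np.percentile(X[m],[.5,99.5]).round(4),'Y',np.percentile(Y[m],[.5,99.5]).round(4))
            if nm=='hood':
                # side edges per row of Y -> tilt of the centre line
                for a in(-.1,-.06,-.02):
                    k=m&(abs(Y-a)<.006); print('   Y',a,'X edges',X[k].min().round(4),X[k].max().round(4),'mid',((X[k].min()+X[k].max())/2).round(4))
E
```

```text
top guide -1 18 X -0.0502 -0.0443 -0.0385 Y -0.0047 0.0096
top guide 1 22 X 0.0066 0.0424 0.0482 Y -0.0047 0.0111
top stage 307 X [-0.059   0.0595] Y [0.0052 0.0245]
top hood 2782 X [-0.0747  0.0735] Y [-0.1191 -0.0011]
   Y -0.1 X edges -0.0746 0.0742 mid -0.0002
   Y -0.06 X edges -0.0738 0.0741 mid 0.0002
   Y -0.02 X edges -0.0751 0.0738 mid -0.0006
scene guide -1 20 X -0.0511 -0.0433 -0.0398 Y -0.0016 0.0096
scene guide 1 21 X 0.0391 0.0442 0.0483 Y -0.0017 0.0095
scene stage 300 X [-0.0592  0.0599] Y [0.0052 0.0236]
scene hood 2992 X [-0.0735  0.0745] Y [-0.1197 -0.0018]
   Y -0.1 X edges -0.0772 0.0754 mid -0.0009
   Y -0.06 X edges -0.0737 0.0755 mid 0.0009
   Y -0.02 X edges -0.0731 0.0744 mid 0.0007
```

```bash
python3 - <<'E'
from h import *
togo((.5445,-.1381,.0455),-94.9)
togo((.5347,-.2528,.0455),-94.9)
E
```

```text
t 21.55 tcp [ 0.5386 -0.0123  0.0519] F [-0.6  0.4 -1.7] w 0.639 head -94.9
shift now [ 4.99 -0.67  0.26] after turn [ 4.99 -0.66  0.26] turn [ 0.01 -0.   -0.  ]
t 21.55 tcp [ 0.5386 -0.0123  0.0519] F [-0.6  0.4 -1.7] w 0.639 head -94.9
shift now [ 9.6  -0.67  0.26] after turn [ 9.6  -0.67  0.26] turn [ 0.01 -0.   -0.  ]
```

jog_arm:
  plan: "0.4 -0.1 0 0 0 0 1;0.6 -0.1 0 0 0 0 1;0.7 -0.1 0 0 0 0 1;0.7 -0.1 0 0 0 0 1;0.7 -0.1 0 0 0 0 1;0.7 -0.1 0 0 0 0 1;0.7 -0.07 0 0 0 0 1;0.4 0 0.1 0 0 0 1;0 0 0.1 0 0 0 1;0 0 0.05 0 0 0 1"

```text
time_s: 22.55
tcp_pos: [0.5446, -0.136, 0.0455]
ee_rot: [[-0.086, -0.996, -0.001], [-0.996, 0.086, 0.0], [-0.0, 0.001, -1.0]]
wrist_force: [-0.0, 1.2, -2.2]
gripper_width: 0.641
gripper_force: 30.0
```

```bash
python3 - <<'E'
from h import *
togo((.5347,-.2528,.0455),-94.9)
for n in('top','scene'):
    p,d=cap(n,n+'6')
    o=np.array([.530,-.3075]); t=np.radians(-4.9); x=np.array([np.cos(t),np.sin(t)]); y=np.array([-np.sin(t),np.cos(t)])
    P=hmap(n,d); X=(P[...,:2]-o)@x; Y=(P[...,:2]-o)@y
    m=(P[...,2]>.05)&(P[...,2]<.065)&(abs(X)<.04)&(Y>.012)&(Y<.15)
    for a in(.03,.05,.07,.09,.11):
        k=m&(abs(Y-a)<.006)
        if k.any(): print(n,a,'X',X[k].min().round(4),X[k].max().round(4),'z',np.median(P[...,2][k]).round(4))
    print('tip Y',Y[m].min())
E
```

```text
t 22.55 tcp [ 0.5446 -0.136   0.0455] F [-0.   1.2 -2.2] w 0.641 head -94.95
shift now [ 4.69 -0.01 -0.  ] after turn [ 4.69 -0.   -0.  ] turn [ 0.01  0.   -0.01]
top 0.03 X -0.028 0.0283 z 0.0552
top 0.05 X -0.0283 0.0267 z 0.0552
top 0.07 X -0.0274 0.0193 z 0.0561
top 0.09 X -0.0271 0.0036 z 0.0557
top 0.11 X -0.0277 -0.0147 z 0.0561
tip Y 0.01782116548661884
scene 0.03 X -0.0279 0.0283 z 0.0553
scene 0.05 X -0.0279 0.0273 z 0.055
scene 0.07 X -0.0273 0.0287 z 0.0551
scene 0.09 X -0.0309 0.0275 z 0.0556
scene 0.11 X -0.0288 0.0278 z 0.0557
tip Y 0.018407212565266784
```

jog_arm:
  plan: "0.3 0 0 0 0 0 1;0.5 0 0 0 0 0 1;0.5 0 0 0 0 0 1;0.5 0 0 0 0 0 1;0.5 0 0 0 0 0 1;0.5 0 0 0 0 0 1;0.5 0 0 0 0 0 1;0.5 0 0 0 0 0 1;0.3 0 0 0 0 0 1;0 0 0 0 0 0 1"

```text
time_s: 23.65
tcp_pos: [0.5362, -0.2389, 0.046]
ee_rot: [[-0.087, -0.996, -0.0], [-0.996, 0.087, -0.0], [0.0, 0.0, -1.0]]
wrist_force: [0.2, 0.2, -1.7]
gripper_width: 0.641
gripper_force: 30.0
```

```bash
python3 - <<'E'
from h import *
togo((.5347,-.2528,.044),-94.9)
E
```

```text
t 23.65 tcp [ 0.5362 -0.2389  0.046 ] F [ 0.2  0.2 -1.7] w 0.641 head -94.98
shift now [0.56 0.01 0.08] after turn [0.56 0.01 0.08] turn [ 0.   -0.   -0.01]
```

jog_arm:
  plan: "0 0 0.03 0 0 0 1;0.1 0 0.03 0 0 0 1;0.1 0 0 0 0 0 1;0.1 0 0 0 0 0 1;0.1 0 0 0 0 0 1;0.04 0 0 0 0 0 1;0 0 0 0 0 0 1;0 0 0 0 0 0 1;0 0 0 0 0 0 1;0 0 0 0 0 0 1"

```text
time_s: 24.65
tcp_pos: [0.5355, -0.2488, 0.0446]
ee_rot: [[-0.085, -0.996, 0.0], [-0.996, 0.085, 0.0], [-0.0, -0.0, -1.0]]
wrist_force: [0.4, -0.3, -2.1]
gripper_width: 0.637
gripper_force: 30.0
```

jog_arm:
  plan: "0 0 0.03 0 0 0 1;0.04 0 0.02 0 0 0 1;0.04 0 0 0 0 0 1;0.04 0 0 0 0 0 1;0.03 0 0 0 0 0 1;0 0 0 0 0 0 1;0 0 0 0 0 0 1;0 0 0 0 0 0 1;0 0 0 0 0 0 1;0 0 0 0 0 0 1"

```text
time_s: 25.65
tcp_pos: [0.5352, -0.2526, 0.0434]
ee_rot: [[-0.085, -0.996, 0.0], [-0.996, 0.085, -0.0], [0.0, -0.0, -1.0]]
wrist_force: [0.4, -0.3, 0.3]
gripper_width: 0.641
gripper_force: 30.0
```

jog_arm:
  plan: "0.03 0 0 0 0 0 1;0 0 0 0 0 0 1;0.03 0 0 0 0 0 1;0 0 0 0 0 0 1;0.03 0 0 0 0 0 1;0 0 0 0 0 0 1;0 0 0 0 0 0 1;0 0 0 0 0 0 1;0 0 0 0 0 0 1;0 0 0 0 0 0 1"

```text
time_s: 26.65
tcp_pos: [0.535, -0.2548, 0.0433]
ee_rot: [[-0.085, -0.996, 0.0], [-0.996, 0.085, 0.0], [-0.0, -0.0, -1.0]]
wrist_force: [0.1, 1.7, 0.5]
gripper_width: 0.639
gripper_force: 30.0
```

jog_arm:
  plan: "0.03 0 0 0 0 0 1;0 0 0 0 0 0 1;0 0 0 0 0 0 1;0.03 0 0 0 0 0 1;0 0 0 0 0 0 1;0 0 0 0 0 0 1;0 0 0 0 0 0 1;0 0 0 0 0 0 1;0 0 0 0 0 0 1;0 0 0 0 0 0 1"

```text
time_s: 27.65
tcp_pos: [0.535, -0.2548, 0.0433]
ee_rot: [[-0.085, -0.996, 0.0], [-0.996, 0.085, 0.002], [-0.002, -0.0, -1.0]]
wrist_force: [0.6, 8.2, 1.6]
gripper_width: 0.637
gripper_force: 30.0
```

jog_arm:
  plan: "0 0 0 0 0 0 -0.75;0 0 0 0 0 0 -0.75;0 0 0 0 0 0 -0.75;0 0 0 0 0 0 -0.75;-0.1 0 -0.3 0 0 0 -0.75;-0.3 0 -0.6 0 0 0 -0.75;-0.5 0 -0.8 0 0 0 -0.75;-0.8 0 -1 0 0 0 -0.75;-1 0 -1 0 0 0 -0.75;-1 0 -1 0 0 0 -0.75"

```text
time_s: 28.65
tcp_pos: [0.5429, -0.163, 0.1634]
ee_rot: [[-0.085, -0.996, 0.002], [-0.996, 0.085, -0.0], [0.0, -0.002, -1.0]]
wrist_force: [1.3, 0.5, 0.0]
gripper_width: 0.871
gripper_force: 0.0
```

jog_arm:
  plan: "-1 0 -0.5 0 0 0 -0.75;-1 0 0 0 0 0 -0.75;-1 0 0 0 0 0 -0.75;-1 0 0 0 0 0 -0.75;-0.6 0 0 0 0 0 -0.75;0 0 0 0 0 0 -0.75;0 0 0 0 0 0 -0.75;0 0 0 0 0 0 -0.75;0 0 0 0 0 0 -0.75;0 0 0 0 0 0 -0.75"

```text
time_s: 29.65
tcp_pos: [0.5524, -0.0502, 0.1732]
ee_rot: [[-0.086, -0.996, -0.0], [-0.996, 0.086, -0.0], [0.0, 0.0, -1.0]]
wrist_force: [-0.2, -0.1, -0.3]
gripper_width: 0.872
gripper_force: 0.0
```

```bash
python3 - <<'E'
from h import *
o=np.array([.530,-.3075]); t=np.radians(-4.9); x=np.array([np.cos(t),np.sin(t)]); y=np.array([-np.sin(t),np.cos(t)])
togo((.5,-.1,.15),-94.9)
for n in('top','scene'):
    p,d=cap(n,n+'7')
    P=hmap(n,d); X=(P[...,:2]-o)@x; Y=(P[...,:2]-o)@y
    m=(P[...,2]>.048)&(P[...,2]<.06)&(abs(X)<.034)&(Y>.008)&(Y<.15)
    for a in(.02,.04,.06,.07):
        k=m&(abs(Y-a)<.006)
        if k.any(): print(n,a,'X',X[k].min().round(4),X[k].max().round(4),'z',np.median(P[...,2][k]).round(4))
    print('end Y',Y[m].max())
a=[cv2.imread(f'pics/{n}7.png') for n in('scene','top')]
f=lambda i,x,y:cv2.resize(a[i][y:y+200,x:x+266],None,fx=1.5,fy=1.5,interpolation=cv2.INTER_CUBIC)
cv2.imwrite('pics/c6.png',np.hstack([f(1,200,100),f(0,60,110)]))
E
```

```text
t 29.65 tcp [ 0.5524 -0.0502  0.1732] F [-0.2 -0.1 -0.3] w 0.872 head -94.96
shift now [2.16 1.92 0.93] after turn [2.16 1.92 0.93] turn [ 0.   -0.   -0.01]
top 0.02 X -0.0273 0.0272 z 0.0544
top 0.04 X -0.0271 0.0275 z 0.0542
top 0.06 X -0.0264 0.0289 z 0.0545
top 0.07 X -0.0276 0.0274 z 0.0546
end Y 0.07927969282848417
scene 0.02 X -0.0277 0.0295 z 0.0538
scene 0.04 X -0.0279 0.0294 z 0.054
scene 0.06 X -0.0284 0.0301 z 0.0539
scene 0.07 X -0.0268 0.0289 z 0.0546
end Y 0.07876353080948707
```

View pics/c6.png

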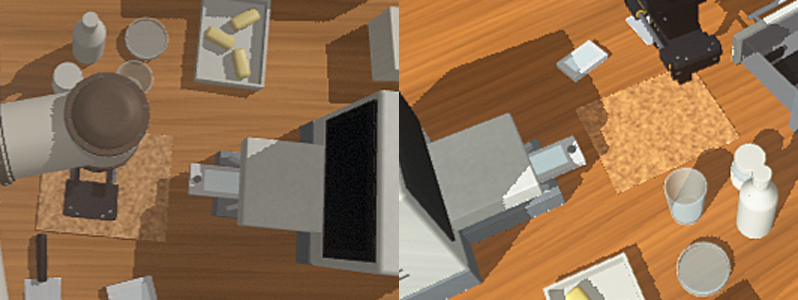

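The carrier is home. In the crop its outer end is at (200,180) in the top view and (565,155) in the scene view, about 80 mm out of the hood, flat at z = 0.054 and centred between the guides. The jar, beaker and wash bottle are upright and the arm is clear.

```bash
python3 -c "
from station import r
print(r.finish_job())"
```

```text
the job is handed in; nothing more can be done
None
```

I handed the job in at about 30 s: the drawer is open, the carrier was laid on the mat, regripped near one end and slid home against the stop, flat between the guides, with the jar, beaker and wash bottle still standing.

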